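# Lock the upper stage onto a bayonet filter holder

### The arm

A 7-joint arm with a two-finger parallel gripper is mounted at the origin on a cart in front of the work surface, level with it; the furniture and walls round the work are solid. World frame = base frame: x ahead of the robot, y to its left, z up, the work surface at z = 0. Lengths are in m, angles in rad, forces in N, time in s.
With the tool pointing down it reaches from about 0.4 to 0.85 m from the base axis. Payload 10.4 kg.
Tool frame: the origin (TCP) lies at the very end of the fingers, on their centre line; the grasp point (between the pads) lies 19 mm behind it; z points along the fingers, x is the direction in which the jaws open and shut, and the axes are right-handed (so a half turn about z gives the same grasp; the last joint's range is limited). The gripper opens to 87 mm and grips with 3 to 60 N. Pads are 19 mm wide; open, the fingers measure 117 mm over their backs; the gripper's body (75 mm by 190 mm) begins 51 mm behind the grasp point.
Start: joints at [1.099, 0.332, -0.065, 1.46, 0.022, 1.35, -0.088], TCP at [0.271, -0.563, 0.223] pointing down, gripper open.
Joint ranges: [-2.6, 2.6], [-0.5, 2.12], [-1.47, 1.34], [0.16, 2.42], [-1.27, 4.41], [0.06, 2.06], [-2.6, 2.6]. Speed limits (rad/s): [2.22, 2.22, 2.79, 2.79, 3.14, 3.14, 3.14].

### API

Orientations are given as a unit quaternion [x, y, z, w].
In Python, from bench import r gives the robot as it stands. The module is installed in compiled form; this text tells all that it offers.
- The arm moves only by the tool carry_out, never from a script. Its argument "commands" is a list that holds one entry, the list of rows, each a list of 7 numbers: the closure in counts, from 0 (fully open) to 255 (shut), then the shift along the tool's x, y, z in units of 25 mm (1.0 is 25 mm), then the turn, a rotation vector about the tool's x, y, z in units of 5 degrees (1.0 is 5 degrees). A call has 1 to 12 rows; each row is the pose to reach, as a shift and turn from the pose measured when the call began, along the tool's axes at that moment; what a row does not reach only later rows make up. A row lasts 1/8 s, in which the tool goes at most 62.5 mm and 10.7 degrees, less where a joint would pass 70% of its speed; a pose out of reach is approached as far as the arm can. A call with a gripper value outside its range is refused whole. The fingers move at their own pace and stop on an object; "grip_force" is the grip in N (left out, the last holds). Time passes only in rows, so rows that repeat a pose let the fingers close. It gives the time, the measured TCP pose, the force and the opening at its end, in the units of the state.
- r.read_state(): the state, without advancing time (a new reading comes with each control period).
- r.camera(name): name is "scene" or "top" or "wrist"; returns the picture (384x512x3 uint8, blue, green, red); there is no depth.
- r.camera_info(name): a dict with "fx", "fy", "cx", "cy" (pixels), "origin" and "rotation" of the camera in the world. Camera axes: x right, y down, z forward; pixel columns grow to the right and rows downward; lengths in m; the calibration is good to about 2 mm. A picture is of the moment at which its call begins: read the wrist's pose just before it. camera_info takes no time and is no camera call; for the wrist camera it gives the pose at the moment of the call.
- r.close_job(): hands the job in, once; it reports no verdict.
The state is a dict: "time": time; "joint_positions": joint angles; "joint_vel": joint speeds; "joint_torque": joint torques, N m; "ee_pos": TCP position; "eef_rot": TCP orientation; "ft_force": force on the tool from outside, world axes, zero at the start; "torque": the same for the moment, N m; "width": finger opening in m.
Only numpy, scipy, OpenCV 4.12 (cv2) and the standard library are available. Lean on these libraries where they do the work, as an engineer would, in place of code of your own. Each camera call takes 0.05 s, during which the arm holds its last target.

### The job

Assemble the filter holder: pick up the loose white upper stage by its grip bar, set it on the metal lower part with its two lugs going down through the two notches in the rim until its flange lies flush on the rim, and turn it clockwise (seen from above) to the stop so that the bayonet is fully locked. Let go and leave it sitting there, and do not push away or knock over the beaker, the flask and the bottle standing around.

Things in the scene. Friction and masses are not known exactly. Their poses are not given: they have to be found in the camera images.
- stage_grip (a point): Loose white plastic upper stage, 0.25 kg, 74 mm high, upright on the bench: spigot, 77 mm flange, low dome, upright grip bar on top (56 mm long, 16 mm thick, 40 mm above the dome). Point on the axis in the bar, 18 mm below its top, 22 mm above the dome, 38 mm above the flange's underside, 56 mm above the foot. x runs along the bar, z up. Half a turn about z makes no difference.
- stage_lug (a point): Outer face of one of the stage's two opposite lugs, straight below the bar's +x and -x ends (as are two small pointers on the flange). The spigot below the flange is 44 mm in diameter, 18 mm long, foot tapered to 38 mm. The lugs reach 30.5 mm from the axis, are 30 degrees (16 mm) wide and 8 mm high, tops 8 mm below the flange's underside. Axes as stage_grip.
- base_mouth (a point): Metal lower part, fixed to the bench: round foot 104 mm, body 79 mm in diameter, open socket on top. Point: centre of the mouth, level with the rim's top 80 mm above the bench; z up. Lip 6 mm thick, inner diameter 50 mm; a 14 mm high channel under it. With the flange on the rim stage_grip is 38 mm above this point. Its x is the bar's direction when locked. Half a turn about z makes no difference.
- base_notch (a point): Middle of one of two opposite notches through the lip, at rim height, 29 mm from the axis. They lie at +75 and -105 degrees from the base's x (anticlockwise from above), are 50 degrees wide and reach 33 mm from the axis. The lugs pass down when the bar lies along the line through both notches, with 10 degrees to spare either way. Axes as base_mouth.
- base_rib (a point): One of two small ribs on the outside of the body at +x and -x, just below the rim, 43 mm from the axis. From the notches the stage turns freely clockwise (from above), lugs under the lip, for 75 degrees; then the lugs meet a stop and the bar lies along the line through both ribs, within about 2 degrees. A stop also blocks anticlockwise turning at the notches. Axes as base_mouth.
- beaker_mid (a point): Loose small empty glass beaker, 56 mm wide and 68 mm high, bystander; the point is half-way up on its axis, z up
- flask_mid (a point): Loose small conical glass flask, 65 mm wide and 110 mm high, bystander; the point is half-way up on its axis, z up
- wide_bottle_mid (a point): Loose white plastic bottle with a white screw cap, 52 mm wide and 132 mm high, bystander; the point is half-way up on its axis, z up
There are look-alikes about, which are no part of the job. Leave any blue or yellow look-alike of the part that bears stage_grip alone.

How it is judged:
By the outcome, as a careful person would: the job done as asked, in the order asked, and still so for the second after the job is handed in, with the robot touching nothing.
It also fails if it takes over 42 s, if anything falls off the work surface, if the arm or the gripper's body presses on something with over 40 N, if the wrist force passes 120 N, or if a joint passes its speed limit or range.

## Working session

There is one attempt and no reset: what is moved stays moved. The work goes in short steps, Python scripts to look and compute and a tool call to move; the robot and the scene stay as the last step left them, time stands still between calls to the robot, and variables do not carry over. Pictures are saved under pics/ and viewed, and the job is handed in when it is done.

Besides the shell and the picture viewer there is one more tool, called by a JSON object that holds its "method" and its "body", one argument or row to a line. carry_out: Moves the arm, as the interface text tells. Its arguments: {"type":"object","properties":{"commands":{"type":"array"},"grip_force":{"type":"number"}},"required":["commands"]}

```bash
mkdir -p pics; python3 - <<'E'
from bench import r
import cv2
s=r.read_state();print({k:(v if not hasattr(v,'round') else v) for k,v in s.items()})
for n in ("scene","top","wrist"):
    i=r.camera_info(n);print(n,i)
    cv2.imwrite(f"pics/{n}0.png",r.camera(n))
E
```

```text
{'time': 0.0, 'joint_positions': array([ 1.09936985,  0.33287893, -0.06470374,  1.46097193,  0.02159811,
        1.34990005, -0.08849462]), 'joint_vel': array([ 0.0003286 ,  0.00121444,  0.00328556,  0.00016353, -0.00176905,
        0.0006115 , -0.00084034]), 'joint_torque': array([ 1.36043677e-04, -6.23253322e+01,  2.48923281e-02, -3.89896595e+01,
       -6.14177040e-02,  3.97632702e-02,  1.35941045e-04]), 'ee_pos': array([ 0.27101436, -0.56273682,  0.22173493]), 'eef_rot': array([ 8.46739312e-01, -5.32007522e-01, -6.36200071e-04, -3.60793535e-04]), 'ft_force': array([-0.02585263,  0.14206552,  0.06313824]), 'torque': array([-0.00731915, -0.00202517,  0.01780613]), 'width': 0.0867489815197323}
scene {'fx': 418.5119858148286, 'fy': 418.5119858148286, 'cx': 255.35276248637922, 'cy': 190.02817517609822, 'origin': array([-0.08608442,  0.96454814,  0.9132792 ]), 'rotation': array([-0.2613528 ,  0.85593597, -0.42387697,  0.13927185])}
top {'fx': 348.1023602217242, 'fy': 348.1023602217242, 'cx': 251.87251895582375, 'cy': 191.1381399526645, 'origin': array([0.37288741, 0.03417151, 1.00116144]), 'rotation': array([ 0.70701862, -0.70211554,  0.05148534, -0.06713937])}
wrist {'fx': 343.3679171377319, 'fy': 343.3679171377319, 'cx': 258.4777379415796, 'cy': 193.46253973829027, 'origin': array([ 0.33538971, -0.53186521,  0.38367896]), 'rotation': array([ 0.83932999, -0.52702272, -0.07112884,  0.11275158])}
```

View pics/scene0.png

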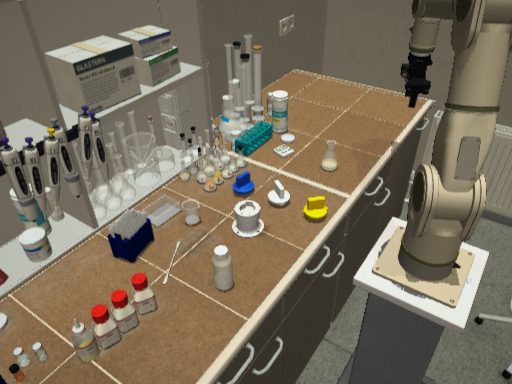

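View pics/top0.png

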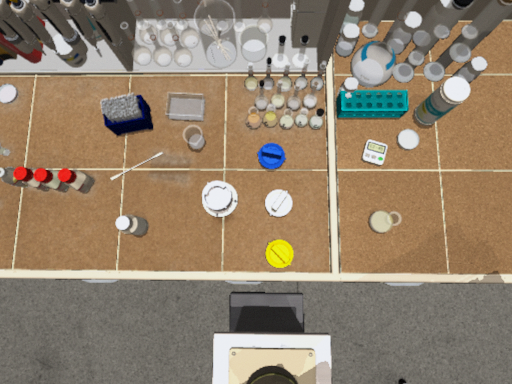

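View pics/wrist0.png

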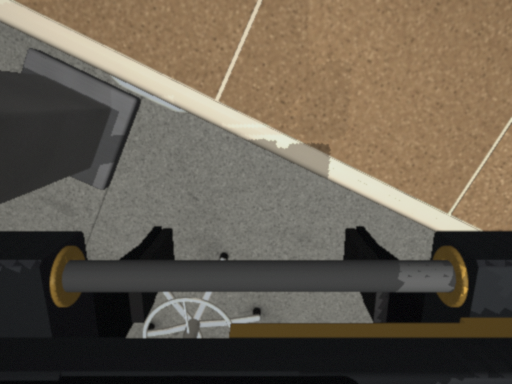

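The top view has four candidates. White round part with a bar at (279,203), blue at (271,156) and yellow at (280,254) are look-alikes to leave; the metal base with its wide foot is at (219,198). The white one fits the stage. The beaker is at (194,138), the bottle at (128,225) and the flask at (382,222). Next I'll check enlarged crops.

```bash
cat > h.py <<'E'
import numpy as np,cv2
from scipy.spatial.transform import Rotation as R
def ray(i,u,v):
    d=np.array([(u-i['cx'])/i['fx'],(v-i['cy'])/i['fy'],1.]);return np.array(i['origin']),R.from_quat(i['rotation']).apply(d)
def onz(i,u,v,z):
    o,d=ray(i,u,v);return o+d*(z-o[2])/d[2]
def proj(i,p):
    c=R.from_quat(i['rotation']).inv().apply(np.array(p)-i['origin']);return np.array([i['fx']*c[0]/c[2]+i['cx'],i['fy']*c[1]/c[2]+i['cy']])
E
python3 - <<'E'
import cv2,numpy as np
from h import *
from bench import r
t=cv2.imread('pics/top0.png');s=cv2.imread('pics/scene0.png')
a=cv2.resize(t[173:233,192:302],None,fx=7,fy=7,interpolation=cv2.INTER_CUBIC)
b=cv2.resize(s[170:240,220:330],None,fx=7,fy=7,interpolation=cv2.INTER_CUBIC)
cv2.imwrite('pics/c1.png',a);cv2.imwrite('pics/c2.png',b)
i=r.camera_info('top')
for n,u,v,z in [('stage',279,203,.036),('base',219,198,.08),('baseFoot',219,198,0),('beaker',194,138,.034),('flask',382,222,.05),('bottle',125,224,.13),('blue',271,156,.03),('yel',280,254,.03)]: print(n,onz(i,u,v,z).round(3))
E
```

```text
stage [ 0.503 -0.02   0.036]
base [0.51  0.143 0.08 ]
baseFoot [0.522 0.153 0.   ]
beaker [0.693 0.226 0.034]
flask [ 0.451 -0.297  0.05 ]
bottle [0.435 0.373 0.13 ]
blue [0.64  0.002 0.03 ]
yel [ 0.363 -0.022  0.03 ]
```

View pics/c1.png

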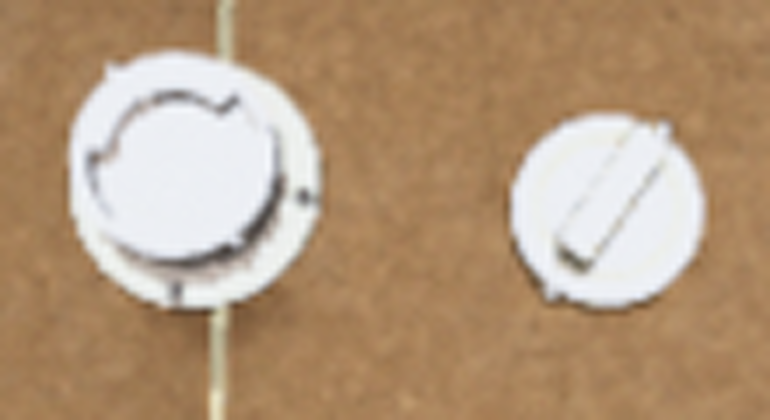

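View pics/c2.png

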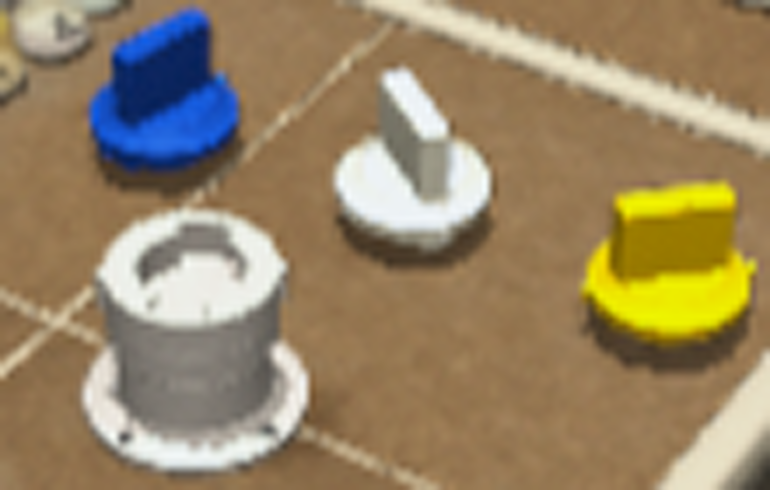

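```bash
cat >> h.py <<'E'
def camT(st,i):
    Rt=R.from_quat(st['eef_rot']);return Rt.inv().apply(np.array(i['origin'])-st['ee_pos']),Rt.inv()*R.from_quat(i['rotation'])
def yaw(st):
    x=R.from_quat(st['eef_rot']).apply([1,0,0]);return np.degrees(np.arctan2(x[1],x[0]))
def move(st,p,yawdeg):
    """shift (units 25mm) and turn (units 5deg) to go to p, tool down, x at yawdeg"""
    Rt=R.from_quat(st['eef_rot']);c,s_=np.cos(np.radians(yawdeg)),np.sin(np.radians(yawdeg))
    Rg=R.from_matrix(np.array([[c,s_,0],[s_,-c,0],[0,0,-1]]))
    d=Rt.inv().apply(np.array(p)-st['ee_pos'])/.025
    t=np.degrees((Rt.inv()*Rg).as_rotvec())/5
    return d.round(3),t.round(3)
E
python3 - <<'E'
from h import *
from bench import r
s=r.read_state();i=r.camera_info('wrist');o,q=camT(s,i);print(o,q.as_matrix().round(3),yaw(s))
np.savez('cam.npz',o=o,q=q.as_quat())
for p,y in [((.44,.10,.30),0),((.44,.06,.28),-60),((.44,.1,.3),60),((.42,.09,.3),-90),((.5,.03,.3),-90)]:
    c,s_=np.cos(np.radians(y)),np.sin(np.radians(y))
    Rg=R.from_matrix(np.array([[c,s_,0],[s_,-c,0],[0,0,-1]]))
    j=dict(i);j['origin']=np.array(p)+Rg.apply(o);j['rotation']=(Rg*q).as_quat()
    print(p,y,j['origin'].round(3),'base',proj(j,(.51,.143,.08)).round(),'stage',proj(j,(.503,-.02,.036)).round(),move(s,p,y))
E
```

```text
[-1.52965955e-04 -7.13950464e-02 -1.61822998e-01] [[ 1.     0.     0.001]
 [-0.     0.964  0.264]
 [-0.001 -0.264  0.964]] -64.28318151077332
(0.44, 0.1, 0.3) 0 [0.44  0.171 0.462] base [322. 126.] stage [305. 247.] (array([-20.959, -17.593,  -3.1  ]), array([-6.0000e-03,  1.1000e-02, -1.2857e+01]))
(0.44, 0.06, 0.28) -60 [0.502 0.096 0.442] base [221.  67.] stage [343. 149.] (array([-19.517, -16.899,  -2.302]), array([-0.   ,  0.012, -0.857]))
(0.44, 0.1, 0.3) 60 [0.378 0.136 0.462] base [321. 198.] stage [204. 243.] (array([-20.959, -17.593,  -3.1  ]), array([-1.2000e-02,  7.0000e-03, -2.4857e+01]))
(0.42, 0.09, 0.3) -90 [0.491 0.09  0.462] base [208.  81.] stage [351.  89.] (array([-20.946, -16.699,  -3.1  ]), array([3.000e-03, 1.100e-02, 5.143e+00]))
(0.5, 0.03, 0.3) -90 [0.571 0.03  0.462] base [157. 156.] stage [298. 156.] (array([-17.395, -18.54 ,  -3.104]), array([3.000e-03, 1.100e-02, 5.143e+00]))
```

{"method": "carry_out", "body": {
  "commands": [
    [[0, -1.7, -1.8, -0.5, 0, 0, 0.5], [0, -3.4, -3.6, -1, 0, 0, 1], [0, -5.1, -5.4, -1.5, 0, 0, 2], [0, -6.8, -7.2, -2, 0, 0, 3], [0, -8.5, -9, -2.5, 0, 0, 4], [0, -10.2, -10.8, -3.1, 0, 0, 5.1], [0, -11.9, -12.6, -3.1, 0, 0, 5.1], [0, -13.6, -14.4, -3.1, 0, 0, 5.1], [0, -15.3, -16.2, -3.1, 0, 0, 5.1], [0, -17, -18, -3.1, 0, 0, 5.1], [0, -17.4, -18.5, -3.1, 0, 0, 5.1], [0, -17.4, -18.5, -3.1, 0, 0, 5.1]]
  ]
}}

```text
time: 1.65
ee_pos: [0.499, 0.0309, 0.2995]
eef_rot: [0.709, -0.705, -0.001, -0.0]
ft_force: [-0.5, -0.6, 0.2]
width: 0.0869
```

```bash
python3 - <<'E'
from h import *
from bench import r
s=r.read_state();i=r.camera_info('wrist');im=r.camera('wrist');cv2.imwrite('pics/w1.png',im)
import pickle;pickle.dump((s,i),open('w1.pkl','wb'))
print(s['time'],s['ee_pos'],yaw(s),s['joint_positions'].round(2))
g=im.astype(float);g=np.clip((g-150)/105,0,1)**3*255
cv2.imwrite('pics/w1c.png',cv2.resize(g[50:230,60:400].astype('uint8'),None,fx=2.3,fy=2.3,interpolation=cv2.INTER_CUBIC))
E
```

```text
1.65 [0.49898846 0.03092434 0.29954778] -89.61974654429083 [ 0.46  0.06 -0.64  1.63  0.04  1.46 -1.74]
```

View pics/w1.png

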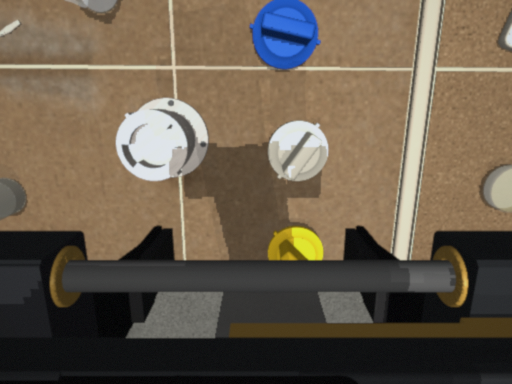

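View pics/w1c.png

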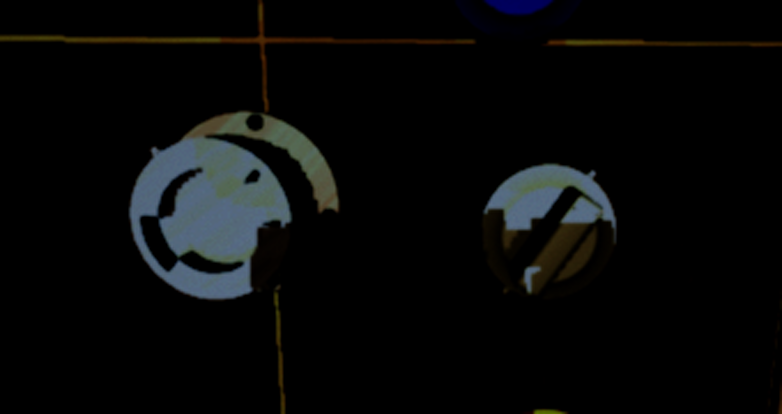

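The wrist view shows the stage at (298,151) (white, bar and two pointers) and the base rim at about (155,143), with one notch at lower left, another at upper right and a rib at (127,116). The blue (286,33) and yellow (295,250) look-alikes are separate. I'll enlarge both parts for precise points.

```bash
python3 - <<'E'
import cv2,numpy as np
im=cv2.imread('pics/w1.png')
g=im.astype(float);g=np.clip((g-40)/215,0,1)**1.8*255;g=g.astype('uint8')
a=cv2.resize(g[92:192,108:214],None,fx=5.5,fy=5.5,interpolation=cv2.INTER_CUBIC)
b=cv2.resize(g[112:192,258:338],None,fx=7,fy=7,interpolation=cv2.INTER_CUBIC)
cv2.imwrite('pics/d1.png',a);cv2.imwrite('pics/d2.png',b)
E
```

```text
(no output)
```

View pics/d1.png

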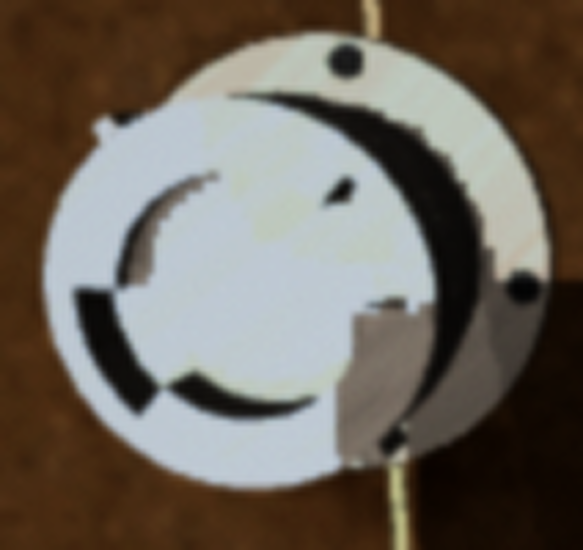

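View pics/d2.png

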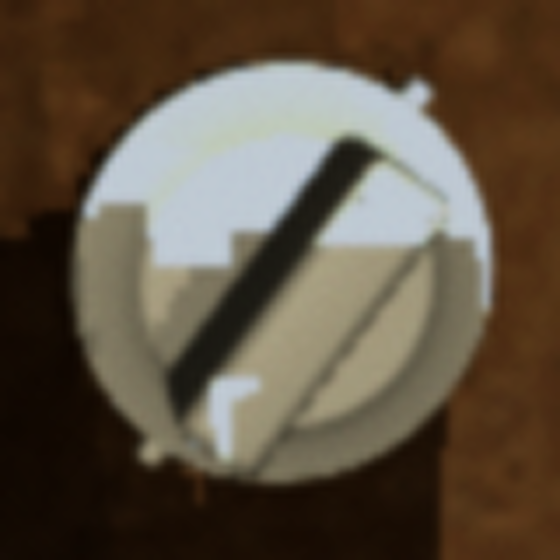

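```bash
python3 - <<'E'
import pickle
from h import *
from scipy.optimize import least_squares
s,i=pickle.load(open('w1.pkl','rb'))
A=lambda x,y:((x+.5)/5.5-.5+108,(y+.5)/5.5-.5+92)
B=lambda x,y:((x+.5)/7-.5+258,(y+.5)/7-.5+112)
def fit(P):
    f=least_squares(lambda q:np.hypot(P[:,0]-q[0],P[:,1]-q[1])-q[2],[*P[:,:2].mean(0),.04]);return f.x,np.abs(f.fun).max()
P=np.array([onz(i,*A(*p),.08) for p in [(43,275),(60,200),(165,108),(235,95),(330,120),(400,190),(435,290),(255,489),(180,475),(100,410),(60,350),(340,465)]])
c,e=fit(P);print('rim',c,e)
ang=lambda p,c:(np.degrees(np.arctan2(p[1]-c[1],p[0]-c[0])),np.hypot(p[0]-c[0],p[1]-c[1]))
for n,p in [('ribL',(105,128)),('ribR',(395,440)),('no1',(75,290)),('no2',(140,413)),('ni1',(118,290)),('ni2',(163,388)),('far1',(352,180)),('far2',(405,302))]:
    print(n,ang(onz(i,*A(*p),.08 if 'rib' not in n else .076),c))
P=np.array([onz(i,*B(*p),.022) for p in [(75,265),(90,190),(180,88),(275,60),(370,82),(450,155),(490,250),(475,350),(380,460),(270,482),(110,385)]])
c2,e=fit(P);print('flange',c2,e)
a=[onz(i,*B(*p),.021) for p in [(418,95),(150,452)]]
d=a[0]-a[1];print('ptr',np.degrees(np.arctan2(d[1],d[0])),(a[0]+a[1])/2,np.hypot(*d[:2]))
t=[onz(i,*B(*p),.074) for p in [(380,153),(445,200),(190,440),(255,475)]]
m1=(t[0]+t[1])/2;m2=(t[2]+t[3])/2;d=m1-m2;print('bar',np.degrees(np.arctan2(d[1],d[0])),(m1+m2)/2,np.hypot(*d[:2]))
j=__import__('bench').r.camera_info('top')
# cross-check with top view
T=lambda x,y:((x+.5)/7-.5+192,(y+.5)/7-.5+173)
for p in [(665,128),(550,293)]: print('top ptr',onz(j,*T(*p),.021))
print('top stage proj',proj(j,[*c2[:2],.022])*1, 'seen',T(608,211))
E
```

```text
rim [0.52014016 0.14957911 0.03944049] 0.0007454210628169838
ribL (np.float64(38.31367202558556), np.float64(0.0417669700068534))
ribR (np.float64(-136.67138096922886), np.float64(0.04144938420866647))
no1 (np.float64(88.2234358297628), np.float64(0.033469936733902306))
no2 (np.float64(136.76788849796574), np.float64(0.033009084593225546))
ni1 (np.float64(87.45841802031102), np.float64(0.02481166346015279))
ni2 (np.float64(137.18125950029517), np.float64(0.02566607287908348))
far1 (np.float64(-45.54258652595166), np.float64(0.03317060988182511))
far2 (np.float64(-91.56491068685753), np.float64(0.03293717683780957))
flange [ 0.50651958 -0.01967477  0.03837073] 0.001278459103337487
ptr -35.26715437308706 [ 0.50640162 -0.0196943   0.021     ] 0.08097676384830178
bar -32.07952098886385 [ 0.50729511 -0.01948326  0.074     ] 0.054503976418346305
top ptr [ 0.54035233 -0.04225062  0.021     ]
top ptr [0.47264956 0.00454156 0.021     ]
top stage proj [278.70863028 202.52922947] seen (278.42857142857144, 202.71428571428572)
```

```bash
python3 - <<'E'
from h import *
from bench import r
s=r.read_state();print(move(s,(.5066,-.0197,.13),55))
E
```

```text
(array([ 1.968, -0.312,  6.78 ]), array([-6.0000e-03,  2.3000e-02, -2.8951e+01]))
```

{"method": "carry_out", "body": {
  "commands": [
    [[0, 0.2, 0, 0.6, 0, 0, -2.1], [0, 0.4, -0.1, 1.2, 0, 0, -4.2], [0, 0.6, -0.1, 1.8, 0, 0, -6.3], [0, 0.8, -0.15, 2.4, 0, 0, -8.4], [0, 1, -0.2, 3, 0, 0, -10.5], [0, 1.2, -0.2, 3.6, 0, 0, -12.6], [0, 1.4, -0.25, 4.2, 0, 0, -14.7], [0, 1.6, -0.3, 4.8, 0, 0, -16.8], [0, 1.8, -0.3, 5.4, 0, 0, -18.9], [0, 1.97, -0.31, 6, 0, 0, -21], [0, 1.97, -0.31, 6.4, 0, 0, -23.1], [0, 1.97, -0.31, 6.8, 0, 0, -25.2]]
  ]
}}

```text
time: 3.2
ee_pos: [0.506, -0.022, 0.1291]
eef_rot: [0.95, 0.313, -0.001, -0.0]
ft_force: [-0.2, 0.4, 0.0]
width: 0.0868
```

```bash
python3 - <<'E'
from h import *
from bench import r
s=r.read_state();print(s['ee_pos'],yaw(s),s['joint_positions'].round(2),move(s,(.5066,-.0197,.09),55),move(s,(.5066,-.0197,.041),55))
E
```

```text
[ 0.50600911 -0.02204547  0.1290773 ] 36.42216495171321 [ 0.62  0.23 -0.74  1.85  0.17  1.13  0.46] (array([ 0.077, -0.06 ,  1.563]), array([-0.013,  0.016, -3.716])) (array([ 0.08 , -0.058,  3.523]), array([-0.013,  0.016, -3.716]))
```

{"method": "carry_out", "body": {
  "commands": [
    [[0, 0.08, -0.06, 0.3, 0, 0, -2], [0, 0.08, -0.06, 0.8, 0, 0, -3.7], [0, 0.08, -0.06, 1.2, 0, 0, -3.7], [0, 0.08, -0.06, 1.2, 0, 0, -3.7], [0, 0.08, -0.06, 1.2, 0, 0, -3.7]]
  ]
}}

```text
time: 3.82
ee_pos: [0.5068, -0.02, 0.0994]
eef_rot: [0.888, 0.46, -0.001, -0.0]
ft_force: [0.0, 0.1, 0.3]
width: 0.0871
```

```bash
python3 - <<'E'
from h import *
from bench import r
s=r.read_state();print(s['ee_pos'],yaw(s),move(s,(.5066,-.0197,.041),55))
cv2.imwrite('pics/w2.png',r.camera('wrist'))
E
```

```text
[ 0.5067557  -0.02003472  0.09938165] 54.78276159917923 (array([ 0.01 , -0.01 ,  2.335]), array([-0.012,  0.014, -0.043]))
```

View pics/w2.png

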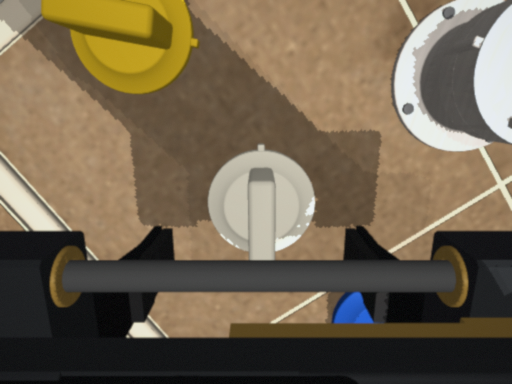

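The bar stands vertical in the image at column 261, centred between the fingers (about 155 and 365), so it is aligned. I'll go down and grip.

{"method": "carry_out", "body": {
  "commands": [
    [[0, 0, 0, 0.9, 0, 0, 0], [0, 0, 0, 1.7, 0, 0, 0], [0, 0, 0, 2.33, 0, 0, 0], [0, 0, 0, 2.33, 0, 0, 0], [0, 0, 0, 2.33, 0, 0, 0], [255, 0, 0, 2.33, 0, 0, 0], [255, 0, 0, 2.33, 0, 0, 0], [255, 0, 0, 2.33, 0, 0, 0], [255, 0, 0, 2.33, 0, 0, 0], [255, 0, 0, 2.33, 0, 0, 0], [255, 0, 0, 2.33, 0, 0, 0], [255, 0, 0, 2.33, 0, 0, 0]]
  ],
  "grip_force": 35
}}

```text
time: 5.38
ee_pos: [0.5068, -0.0199, 0.0412]
eef_rot: [0.888, 0.46, -0.001, -0.0]
ft_force: [0.0, 0.5, 0.3]
width: 0.025
```

```bash
python3 - <<'E'
from h import *
from bench import r
s=r.read_state();print(s['ee_pos'],yaw(s),s['width'],s['ft_force'],move(s,(.5066,-.0197,.17),55), move(s,(.5201,.1496,.17),22))
E
```

```text
[ 0.50680785 -0.01989566  0.04124303] 54.823274414283205 0.025039175896835193 [0.03296176 0.51933817 0.32793224] (array([-4.00e-03, -1.50e-02, -5.15e+00]), array([-0.009,  0.012, -0.035])) (array([ 5.843, -3.475, -5.154]), array([-5.000e-03,  1.400e-02,  6.565e+00]))
```

{"method": "carry_out", "body": {
  "commands": [
    [[255, 0, 0, 0, 0, 0, 0], [255, 0, 0, 0, 0, 0, 0], [255, 0, 0, 0, 0, 0, 0], [255, 0, 0, -0.4, 0, 0, 0], [255, 0, 0, -1, 0, 0, 0]]
  ]
}}

```text
time: 6.0
ee_pos: [0.5066, -0.0199, 0.067]
eef_rot: [0.888, 0.46, -0.001, -0.0]
ft_force: [-0.3, 1.1, -1.8]
width: 0.0154
```

```bash
python3 - <<'E'
from h import *
from bench import r
s=r.read_state();print(s['time'],s['ee_pos'],yaw(s),s['width'],s['ft_force'], move(s,(.5201,.1496,.165),22))
E
```

```text
6.0 [ 0.50663554 -0.01985344  0.06696014] 54.82814613079608 0.01535096940728709 [-0.32843831  1.12166193 -1.84308988] (array([ 5.846, -3.469, -3.924]), array([-0.011,  0.018,  6.566]))
```

Gripped: the opening is 15.4 mm and about 2 N hangs from the wrist. Next is lifting, then moving across above the base.

{"method": "carry_out", "body": {
  "commands": [
    [[255, 0, 0, -1.3, 0, 0, 0], [255, 0, 0, -2.6, 0, 0, 0], [255, 0, 0, -3.9, 0, 0, 0], [255, 0.9, -0.5, -3.9, 0, 0, 1], [255, 1.9, -1.1, -3.9, 0, 0, 2.2], [255, 2.9, -1.7, -3.9, 0, 0, 3.3], [255, 3.9, -2.3, -3.9, 0, 0, 4.4], [255, 4.9, -2.9, -3.9, 0, 0, 5.5], [255, 5.85, -3.47, -3.9, 0, 0, 6.57], [255, 5.85, -3.47, -3.9, 0, 0, 6.57], [255, 5.85, -3.47, -3.9, 0, 0, 6.57], [255, 5.85, -3.47, -3.9, 0, 0, 6.57]]
  ]
}}

```text
time: 7.5
ee_pos: [0.5203, 0.1486, 0.1647]
eef_rot: [0.982, 0.19, -0.001, 0.0]
ft_force: [-0.4, 0.3, -2.0]
width: 0.0158
```

```bash
python3 - <<'E'
from h import *
from bench import r
s=r.read_state();print(s['time'],s['ee_pos'],yaw(s),s['width'],s['ft_force'],s['joint_positions'].round(2), move(s,(.5201,.1496,.12),22))
i=r.camera_info('wrist');im=r.camera('wrist');cv2.imwrite('pics/w3.png',im)
import pickle;pickle.dump((s,i),open('w3.pkl','wb'))
sc=r.camera('scene');cv2.imwrite('pics/s3.png',cv2.resize(sc[130:260,170:330],None,fx=4.5,fy=4.5,interpolation=cv2.INTER_CUBIC))
E
```

```text
7.5 [0.52031691 0.14856418 0.16465583] 21.925529775511404 0.015767575151230357 [-0.38470639  0.28260076 -2.00672215] [ 0.34  0.29 -0.81  1.73  0.22  1.22 -0.15] (array([ 0.011, -0.042,  1.786]), array([ 0.001,  0.02 , -0.015]))
```

View pics/w3.png

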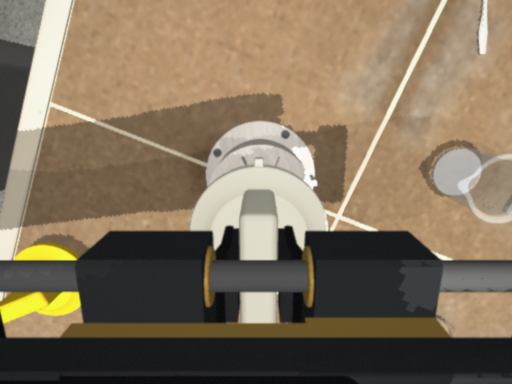

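View pics/s3.png

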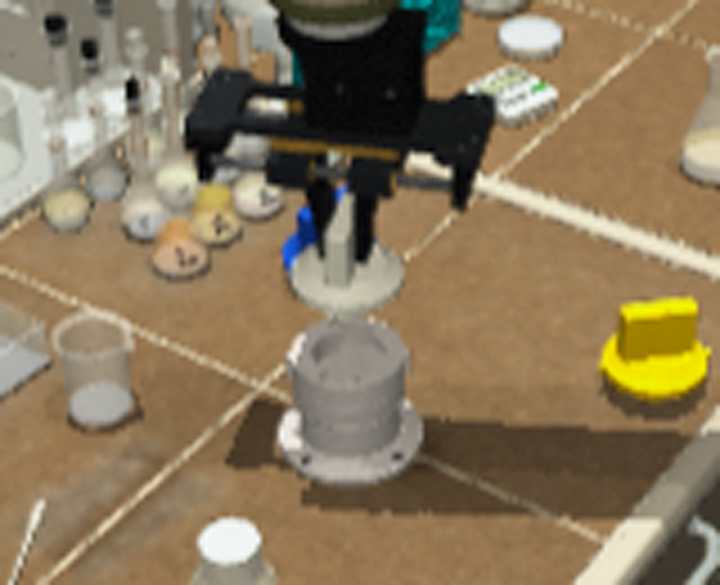

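The stage hangs over the mouth, with its pointer at (259,163) between the notch edges (about 248 and 275), and nothing nearby is disturbed. I'll go down in steps.

{"method": "carry_out", "body": {
  "commands": [
    [[255, 0, -0.04, 0.5, 0, 0, 0], [255, 0.01, -0.04, 1, 0, 0, 0], [255, 0.01, -0.04, 1.5, 0, 0, 0], [255, 0.01, -0.04, 1.8, 0, 0, 0], [255, 0.01, -0.04, 2, 0, 0, 0], [255, 0.01, -0.04, 2.1, 0, 0, 0]]
  ]
}}

```text
time: 8.35
ee_pos: [0.5201, 0.1499, 0.1118]
eef_rot: [0.982, 0.19, -0.001, 0.0]
ft_force: [-0.1, 0.2, -2.9]
width: 0.0157
```

```bash
python3 - <<'E'
from h import *
from bench import r
s=r.read_state();print(s['time'],s['ee_pos'],yaw(s),s['width'],s['ft_force'],s['torque'], move(s,(.5201,.1496,.103),22))
E
```

```text
8.35 [0.52009113 0.14986122 0.1118461 ] 21.927444798706983 0.015711009780908256 [-0.06526928  0.20864621 -2.87224818] [ 0.06665347 -0.11229332  0.01912864] (array([-0.003,  0.01 ,  0.354]), array([-0.002,  0.02 , -0.015]))
```

{"method": "carry_out", "body": {
  "commands": [
    [[255, 0, 0.01, 0.1, 0, 0, 0], [255, 0, 0.01, 0.2, 0, 0, 0], [255, 0, 0.01, 0.3, 0, 0, 0], [255, 0, 0.01, 0.36, 0, 0, 0], [255, 0, 0.01, 0.4, 0, 0, 0], [255, 0, 0.01, 0.4, 0, 0, 0]]
  ]
}}

```text
time: 9.1
ee_pos: [0.5202, 0.1496, 0.103]
eef_rot: [0.982, 0.19, -0.001, 0.0]
ft_force: [-5.0, -2.6, 11.7]
width: 0.0156
```

```bash
python3 - <<'E'
from h import *
from bench import r
s=r.read_state();print(s['time'],s['ee_pos'],yaw(s),s['width'],s['ft_force'],s['torque'], move(s,(.5201,.1496,.103),22))
cv2.imwrite('pics/w4.png',r.camera('wrist'))
sc=r.camera('scene');cv2.imwrite('pics/s4.png',cv2.resize(sc[150:250,190:310],None,fx=5,fy=5,interpolation=cv2.INTER_CUBIC))
E
```

```text
9.1 [0.52019493 0.1496198  0.10300008] 21.92241177451137 0.015649074666599178 [-5.04985887 -2.56145396 11.74352402] [-0.62364328  1.33179826  0.0148324 ] (array([-0.004, -0.001,  0.   ]), array([ 0.007,  0.021, -0.016]))
```

View pics/s4.png

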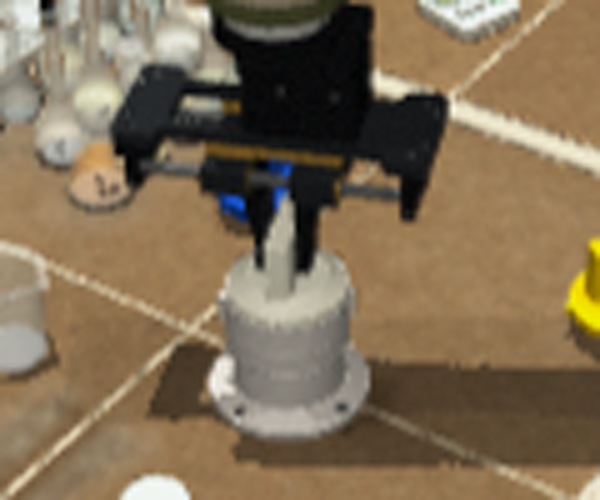

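The flange is flush: z is 0.1030 as computed, with contact force of about 14 N. Now turning clockwise (positive about tool z).

{"method": "carry_out", "body": {
  "commands": [
    [[255, 0, 0, -0.01, 0, 0, 1], [255, 0, 0, -0.01, 0, 0, 2.2], [255, 0, 0, -0.01, 0, 0, 3.4], [255, 0, 0, -0.01, 0, 0, 4.6], [255, 0, 0, -0.01, 0, 0, 5.8], [255, 0, 0, -0.01, 0, 0, 7], [255, 0, 0, -0.01, 0, 0, 8.2], [255, 0, 0, -0.01, 0, 0, 9.4], [255, 0, 0, -0.01, 0, 0, 10.6], [255, 0, 0, -0.01, 0, 0, 11.8], [255, 0, 0, -0.01, 0, 0, 13], [255, 0, 0, -0.01, 0, 0, 13]]
  ]
}}

```text
time: 10.7
ee_pos: [0.5202, 0.1497, 0.1033]
eef_rot: [0.93, -0.367, -0.0, 0.001]
ft_force: [-0.4, -0.8, -3.1]
width: 0.0159
```

```bash
python3 - <<'E'
from h import *
from bench import r
s=r.read_state();print(s['time'],s['ee_pos'],yaw(s),s['width'],s['ft_force'],s['torque'],s['joint_positions'].round(2), move(s,(.5201,.1496,.103),-52.5))
E
```

```text
10.7 [0.52022262 0.14972167 0.10327273] -43.03351055615596 0.015894136633403555 [-0.38434165 -0.84230211 -3.06233701] [-0.01799094  0.00762474  0.01000458] [ 0.16  0.31 -0.61  1.8   0.2   1.09 -1.27] (array([-0.   ,  0.007,  0.011]), array([ 2.100e-02, -1.000e-03,  1.893e+00]))
```

Free turning so far. Pressing on gently to the stop.

{"method": "carry_out", "body": {
  "commands": [
    [[255, 0, 0, 0.01, 0, 0, 0.6], [255, 0, 0, 0.01, 0, 0, 1.2], [255, 0, 0, 0.01, 0, 0, 1.7], [255, 0, 0, 0.01, 0, 0, 2.0], [255, 0, 0, 0.01, 0, 0, 2.3], [255, 0, 0, 0.01, 0, 0, 2.3]]
  ]
}}

```text
time: 11.45
ee_pos: [0.52, 0.1503, 0.1031]
eef_rot: [0.889, -0.458, -0.0, 0.001]
ft_force: [-2.0, 2.4, 0.9]
width: 0.0155
```

```bash
python3 - <<'E'
from h import *
from bench import r
s=r.read_state();print(s['time'],s['ee_pos'],yaw(s),s['width'],s['ft_force'],s['torque'])
E
```

```text
11.45 [0.52003852 0.15028201 0.10313888] -54.46379533458272 0.01549368420785875 [-2.04490804  2.36397403  0.94401904] [0.73184858 0.56445621 0.15978691]
```

{"method": "carry_out", "body": {
  "commands": [
    [[255, 0, 0, 0, 0, 0, 0.3], [255, 0, 0, 0, 0, 0, 0.6], [255, 0, 0, 0, 0, 0, 0.9], [255, 0, 0, 0, 0, 0, 0.9]]
  ]
}}

```text
time: 11.95
ee_pos: [0.52, 0.1502, 0.1031]
eef_rot: [0.87, -0.492, -0.0, 0.001]
ft_force: [-2.5, -0.4, 1.0]
width: 0.0164
```

```bash
python3 - <<'E'
from h import *
from bench import r
s=r.read_state();print(s['time'],s['ee_pos'],yaw(s),s['width'],s['ft_force'],s['torque'])
cv2.imwrite('pics/w5.png',r.camera('wrist'))
E
```

```text
11.95 [0.51999056 0.15017332 0.10313697] -58.9758071090805 0.01638252505488678 [-2.46702912 -0.35546338  1.00572573] [-0.00755678  0.50429509  0.88669611]
```

View pics/w5.png

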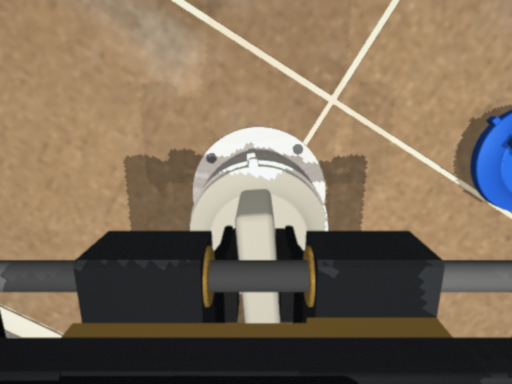

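The yaw moment rose to 0.89 N m and the bar has started to skew in the pads, so the stop is reached. The pointer at (251,160) lines up with the rib. Letting go and rising.

{"method": "carry_out", "body": {
  "commands": [
    [[0, 0, 0, 0, 0, 0, 0], [0, 0, 0, 0, 0, 0, 0], [0, 0, 0, 0, 0, 0, 0], [0, 0, 0, 0, 0, 0, 0], [0, 0, 0, 0, 0, 0, 0], [0, 0, 0, 0, 0, 0, 0], [0, 0, 0, -0.6, 0, 0, 0], [0, 0, 0, -1.6, 0, 0, 0], [0, 0, 0, -3, 0, 0, 0], [0, -0.8, 0.8, -5, 0, 0, 0], [0, -1.5, 1.5, -7, 0, 0, 0], [0, -1.5, 1.5, -7, 0, 0, 0]]
  ]
}}

```text
time: 13.5
ee_pos: [0.4691, 0.1651, 0.2836]
eef_rot: [0.871, -0.491, 0.003, -0.002]
ft_force: [0.1, -0.4, -0.9]
width: 0.0873
```

```bash
python3 - <<'E'
from h import *
from bench import r
import pickle
s=r.read_state();print(s['time'],s['ee_pos'],yaw(s),s['width'],s['ft_force'],s['torque'])
i=r.camera_info('wrist');im=r.camera('wrist');pickle.dump((s,i),open('w6.pkl','wb'))
cv2.imwrite('pics/w6.png',im);cv2.imwrite('pics/s6.png',r.camera('scene'))
print(proj(i,(.52,.15,.08)))
E
```

```text
13.5 [0.46907481 0.16511606 0.28360348] -58.817468065178666 0.08726577009960507 [ 0.06067076 -0.42536899 -0.9188342 ] [-0.02509253  0.00197891  0.01726169]
[295.01392893 135.60538688]
```

View pics/w6.png

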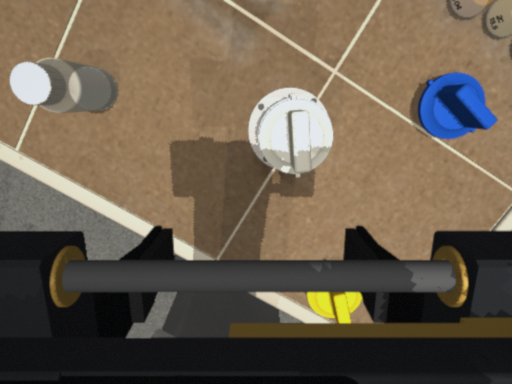

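View pics/s6.png

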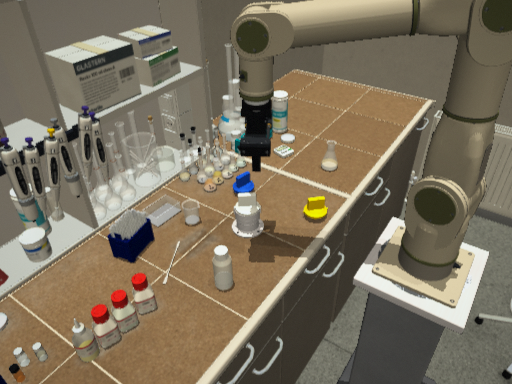

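Released. The stage sits on the base at (291,132), and the bottle, beaker and flask are in place. I'll measure the locked angle from an enlarged crop.

```bash
python3 - <<'E'
import cv2,numpy as np
im=cv2.imread('pics/w6.png')
g=im.astype(float);g=(np.clip((g-30)/225,0,1)**1.8*255).astype('uint8')
cv2.imwrite('pics/d6.png',cv2.resize(g[84:184,242:342],None,fx=6,fy=6,interpolation=cv2.INTER_CUBIC))
E
```

```text
(no output)
```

View pics/d6.png

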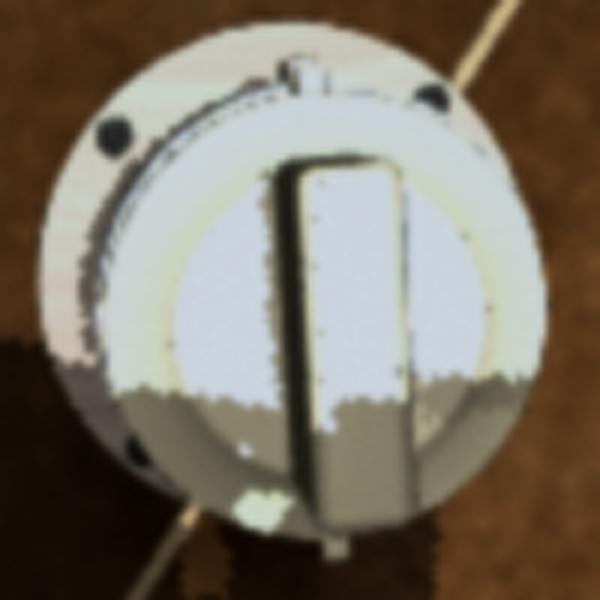

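```bash
python3 - <<'E'
import pickle
from h import *
from bench import r
s,i=pickle.load(open('w6.pkl','rb'))
A=lambda x,y:((x+.5)/6-.5+242,(y+.5)/6-.5+84)
def an(p,q,z):
    a=onz(i,*A(*p),z);b=onz(i,*A(*q),z);d=a-b;return np.degrees(np.arctan2(d[1],d[0])),(a+b)/2,np.hypot(*d[:2])
print('ptr',an((312,78),(337,548),.083)); print('bar',an((350,167),(368,525),.136))
c=(.5201,.1498)
for n,p,z in [('rib',(297,68),.076),('ptrtop',(312,76),.083)]:
    a=onz(i,*A(*p),z);print(n,np.degrees(np.arctan2(a[1]-c[1],a[0]-c[0])),np.hypot(a[0]-c[0],a[1]-c[1]))
E
```

```text
ptr (np.float64(35.88253040085898), array([0.51933439, 0.14906202, 0.083     ]), np.float64(0.08161350182625307))
bar (np.float64(35.950159288408244), array([0.51964835, 0.14999944, 0.136     ]), np.float64(0.053513388732927256))
rib 38.10918391115224 0.04169127917491954
ptrtop 35.64356354244012 0.04008023632938778
```

The bar lies at 35.9°, against 37–38° estimated for the lock line, so it is at the stop. The centre is also right. Handing in.

```bash
python3 -c "
from bench import r
print(r.close_job())"
```

```text
the job is handed in; nothing more can be done
None
```

The upper stage is sitting on the metal base, turned clockwise to the stop. I let go, raised the arm clear and handed the job in. The clock read about 13.6 s of the 42 s allowed.

- **Seating:** the lugs went down through the notches without touching, until the TCP was at 0.103 m. That is the height computed for the flange flush on the rim, and the contact force was about 14 N.
- **Lock:** the stage turned freely until it met the stop. There the yaw moment rose to 0.89 N m and the bar began to skew slightly in the pads.
- **Angle:** after release the bar and pointers measured 35.9°. The lock line was about 37° from the notches and 38° from the clearer rib, roughly the 2° allowed.
- **Disagreement:** the second rib alone suggested about 43°. I gave it little weight because it was hard to make out in the picture.
- **Surroundings:** the last scene picture showed the beaker, flask and bottle standing where they were, and the blue and yellow look-alikes untouched.

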